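# Start a full pot on the filter coffee machine

## Robot

A 6-joint arm with a two-finger parallel gripper is mounted at the origin on a cart in front of the work surface, level with it; the furniture and walls round the work are solid. World frame = base frame: x ahead of the robot, y to its left, z up, the work surface at z = 0. Lengths are in m, angles in rad, forces in N, time in s.
With the tool pointing down it reaches from about 0.275 to 0.75 m from the base axis. Payload 10.2 kg.
Tool frame: the origin (TCP) lies on the centre line of the jaws, within the pads' length; the fingertips stand 17 mm ahead of it and the grasp point (between the pads) lies 2 mm behind it; z points along the fingers, y is the line along which they close (so a half turn about z gives the same grasp; the last joint's range is limited). The gripper opens to 85 mm and grips with 20 to 120 N. Pads are 22 mm wide; open, the fingers measure 114 mm over their backs; the gripper's body (76 mm by 85 mm) begins 54 mm behind the grasp point. The pads swing forward as they close: fully open they stand 13 mm farther back than shut.
Start: joints at [1.109, 0.313, 1.498, -0, 1.331, -0.223], TCP at [0.124, 0.51, 0.223] pointing down, gripper open.
Joint ranges: [-2.94, 2.94], [-0.97, 2.17], [0.19, 2.56], [-1.23, 4.37], [0.02, 3.11], [-2.88, 2.88]. Speed limits (rad/s): [2.39, 2.39, 3.01, 3.14, 3.14, 3.14].

## Interface

Orientations are given as a unit quaternion [x, y, z, w].
In Python, from bench import status, viewer, job gives the robot as it stands.
- The arm moves only by the tool apply_moves, never from a script. Its argument "moves" is a list of rows, each a list of 4 numbers: the shift along the tool's x, y, z each as a share of 0.2 m, from -1 to 1, then the turn about the tool's z as a share of 90 degrees, from -1 to 1. In form: [[dx, dy, dz, spin], ...]. A call has 1 to 12 rows; each row is the pose to reach, as a shift and turn from the pose commanded when the call began, along the tool's axes at that moment; what a row does not reach only later rows make up. A row lasts 1/8 s, in which the tool goes at most 62.5 mm and 10.7 degrees, less where a joint would pass 70% of its speed; a pose out of reach is approached as far as the arm can. A call with a number of a shift or a turn outside -1 to 1 is refused whole. A call with a gripper value outside its range is refused whole. "fingers" is the opening, from 0 (shut) to 1 (fully open), set as the call begins (left out, the last holds). The fingers move at their own pace and stop on an object; "squeeze" is the grip in N (left out, the last holds). Time passes only in rows, so rows that repeat a pose let the fingers close. It gives the time, the measured TCP pose, the force, the opening and the grip force at its end, in the units of the state.
- status.sense(): the state, without advancing time (a new reading comes with each control period).
- viewer.read_camera(name): name is "scene" or "top" or "wrist"; returns the picture (480x640x3 uint8, blue, green, red); there is no depth.
- viewer.camera_model(name): a dict with "fovy" (degrees; the focal length in pixels is half the picture's height over the tangent of half this angle, whatever the lens; pixels are square), "cx", "cy" (the principal point, pixels), "k1" (the pictures are not rectified: a ray, as slopes to the right and down, at radius r is drawn at 1 + k1 r^2 times it, then the intrinsics apply), "R" (3x3) and "t" (3): a world point X has camera coordinates R X + t. Camera axes: x right, y down, z forward; pixel columns grow to the right and rows downward; lengths in m; the calibration is good to about 2 mm. A picture is of the moment at which its call begins: read the wrist's pose just before it. camera_model takes no time and is no camera call; for the wrist camera it gives the pose at the moment of the call.
- job.job_done(): hands the job in; it is judged then, once.
The state is a dict: "time_s": time; "joint_pos": joint angles; "joint_velocities": joint speeds; "effort": joint torques, N m; "position": TCP position; "orientation": TCP orientation; "contact_force": force on the tool from outside, world axes, zero at the start; "torque": the same for the moment, N m; "finger_gap": finger opening in m; "grasp_force": force on a finger pad.
Only numpy, scipy, OpenCV 4.12 (cv2) and the standard library are available. Lean on these libraries where they do the work, as an engineer would, in place of code of your own. Each camera call takes 0.05 s, during which the arm holds its last target. There are 200 camera calls.

## Task

Start the coffee machine with your fingertips: push its raised filter lid down until it clicks shut, then switch the power on by pressing down the raised end of the rocker, then press the larger of the two round keys right in and let it spring back. Keep to this order, do not press the small key, and neither lift nor shift the glass jug or the things standing nearby.

Things in the scene. Friction and masses are not known exactly. Their poses are not given: they have to be found in the camera images.
- machine: filter coffee machine 150 deep (x) x 290 wide (y) x 218 mm high, fixed; origin: centre of its underside, x to its back, y to its left. Left half: jug on a hot plate, filter housing with hinged lid above. Right half: tower; at the front of its top, in any order, a rocker, a large and a small round key, centres at x -43, y -30, -74 and -118 mm. The panel around them is 218 to 221 mm up
- lid (a joint): filter lid hinged along the machine's back edge, rad: 0 = shut and latched, grows as it opens upward, stop at 0.62. Starts between 0.38 and 0.56, where friction holds it. Pushing it down takes 1 to 3 N at the front edge; below about 0.2 an over-centre spring snaps it shut and holds it
- lid_press (a point): point to push on the lid's upper face: on its centre line, 122 mm from the hinge line towards the front edge, 9 mm above the lid's underside (the lid's edge is 12 mm, its thumb tab 23 mm farther out). Moves with the lid: x axis from tab to hinge, y along the hinge, z out of the upper face. The lid is 148 mm wide, 9 mm thick
- lid_hinge (a point): middle of the lid's hinge line, level with the lid's underside; turns with the lid, the hinge line is its y axis
- rocker (a joint): power rocker, rad: 0 = off, 0.4 = on. A V-shaped rocker 40 mm long (front to back), 21 mm wide, tipping about a cross line in its middle. Off: the end towards the machine's front stands up 8 mm, the back half lies level. A spring resists with about 4 N at the end and snaps it over once past the middle; it then stays
- rocker_press (a point): point on the upper face of the rocker's front (at the start raised) half, on its centre line, 14 mm from the pivot line towards the machine's front; moves with the rocker. When on, it has gone down about 5.5 mm and this half lies level, 2.5 mm above the frame around it
- large_key (a joint): press of the large round key, m: 0 = out, 0.005 = right in; a spring key that returns by itself, 4.5 N right in
- large_key_top (a point): centre of the top of the large round key, 31 mm in diameter, standing 10 mm above its square plate when out; z up
- small_key (a joint): press of the small round key, m: 0 = out, 0.005 = right in; not to be pressed
- small_key_top (a point): centre of the top of the small round key, 17 mm in diameter, standing 10 mm above its square plate; z up
- jug: glass coffee jug with black lid and handle, 145 x 122 x 124 mm, loose, standing on the hot plate under the filter housing, handle to the front; origin at the centre of its underside; to be left alone
- mug: white mug, 78 mm across, 92 mm high, loose, to the right of the machine; origin at the centre of its underside; to be left alone
- salt: salt shaker with grey top, 44 mm across, 90 mm high, loose, right of the machine; origin at the centre of its underside; to be left alone
- packet: flat food packet, 66 x 147 x 13 mm, lying loose right of the machine; origin at the centre of its underside; to be left alone
- spoon: metal spoon, 191 x 38 x 13 mm, lying loose at the right; origin at the centre of its underside; to be left alone

How it is judged:
On the way, in this order (a step that is already met when the one before it is completed fails the run):
1. the filter lid is shut and latched (value of joint lid below 0.03 rad), for 0.2 s.
2. the power rocker is on (value of joint rocker above 0.34 rad), for 0.2 s.
3. the large key is pressed right in (value of joint large_key above 0.004 m), for 0.05 s.
At the end, for the whole second after the job is handed in: lid shut (under 0.03 rad), rocker on (over 0.34 rad), both keys out (under 1 mm in); jug upright within 12 mm of where it stood, mug, salt shaker, packet and spoon within 30 mm, mug and shaker upright (value of joint lid below 0.03 rad and value of joint rocker above 0.34 rad and value of joint each of large_key, small_key below 0.001 m and distance of jug from where it was at the start of the episode below 0.012 m and distance of each of mug, salt, packet, spoon from where it was at the start of the episode below 0.03 m and angle between jug's own z axis and vertical below 0.05 rad and angle between each of mug, salt's own z axis and vertical below 0.1 rad); the robot touches nothing.
It fails at once if the small key is pressed (over 2 mm) (value of joint small_key above 0.002 m).
It fails at once if the rocker is switched on while the lid is open (value of joint rocker above 0.25 rad and value of joint lid above 0.1 rad).
It fails at once if the large key is pressed while the power is off (value of joint large_key above 0.002 m and value of joint rocker below 0.2 rad).
It fails at once if the glass jug is shifted or lifted (over 12 mm) (distance of jug from where it was at the start of the episode above 0.012 m).
It fails at once if the mug, salt shaker, packet or spoon is shifted or lifted (over 30 mm) (distance of any of mug, salt, packet, spoon from where it was at the start of the episode above 0.03 m).
It also fails if it takes over 42 s, if anything falls off the work surface, if the arm or the gripper's body presses on something with over 40 N, if the wrist force passes 120 N, or if a joint passes its speed limit or range.

## Working session

There is one attempt and no reset: what is moved stays moved. The work goes in short steps, Python scripts to look and compute and a tool call to move; the robot and the scene stay as the last step left them, time stands still between calls to the robot, and variables do not carry over. Pictures are saved under pics/ and viewed, at most 10 in all, crops included, and the job is handed in when it is done.

Besides the shell and the picture viewer there is one more tool, called as name(argument=value, ...), one argument or row to a line, values as JSON. apply_moves: Moves the arm, as the interface text tells. Its arguments: {"type":"object","properties":{"moves":{"type":"array"},"fingers":{"type":"number"},"squeeze":{"type":"number"}},"required":["moves"]}

```bash
mkdir -p pics
python3 - <<'E'
from bench import status, viewer
import cv2,json
for n in("scene","top"):
    cv2.imwrite(f"pics/{n}0.png",viewer.read_camera(n)); m=viewer.camera_model(n); print(n,m)
s=status.sense(); print(s["time_s"],s["position"],s["orientation"],s["contact_force"])
E
```

```text
scene {'fovy': 52.56640677342434, 'cx': 316.8602370830477, 'cy': 248.60629797028807, 'k1': -0.010237160295599828, 'R': array([[ 0.65735721, -0.7535597 , -0.00541144],
       [-0.65042601, -0.56373429, -0.50906743],
       [ 0.38056209,  0.33815888, -0.86070963]]), 't': array([-0.36755224,  0.46761608,  1.08749744])}
top {'fovy': 57.529520412946574, 'cx': 314.9579851329969, 'cy': 236.8391620996739, 'k1': -0.07957693702910483, 'R': array([[ 0.00777796, -0.99930645, -0.03641608],
       [-0.99068276, -0.00274891, -0.13616209],
       [ 0.13596755,  0.03713584, -0.99001705]]), 't': array([0.02911276, 0.58083444, 0.98856307])}
0.1 [0.12409771 0.5098896  0.22229371] [ 1.19135649e-01  9.92877825e-01 -5.31803781e-04 -1.96123289e-04] [ 0.03090492  0.19449412 -0.38146071]
```

View pics/scene0.png

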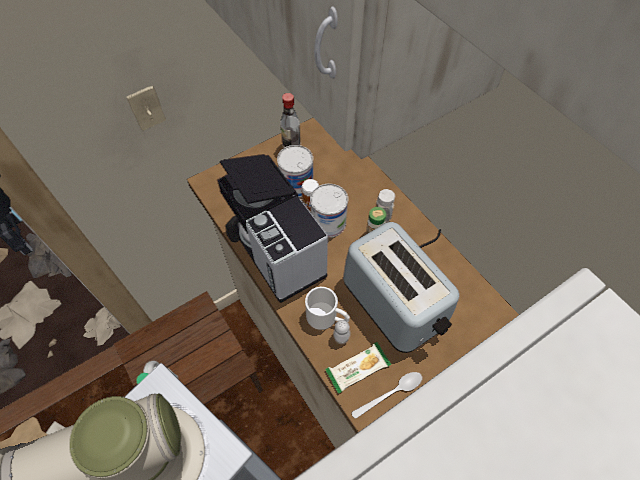

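View pics/top0.png

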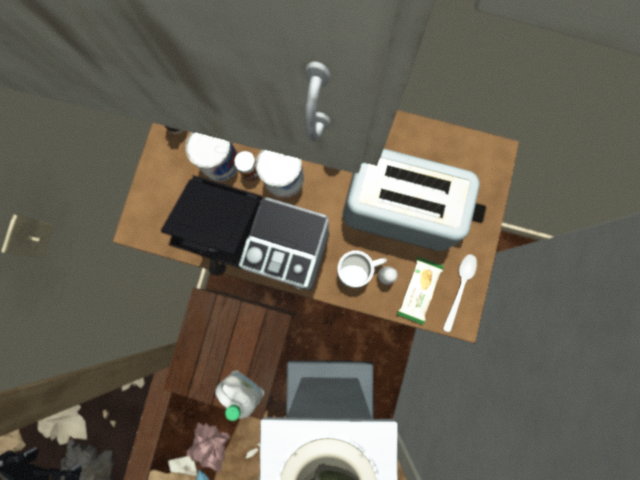

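The top view shows the raised lid near (212,220) and three controls at about (255,255), (275,261) and (298,268). I'll enlarge these areas.

Run:
```python
import cv2,numpy as np
a=cv2.imread("pics/top0.png")[165:300,155:335]; b=cv2.imread("pics/scene0.png")[145:305,210:335]
a=cv2.resize(a,None,fx=4.4,fy=4.4,interpolation=2); b=cv2.resize(b,None,fx=3.7,fy=3.7,interpolation=2)
g=lambda i:(255*(i/255.)**.55).astype('uint8')
cv2.imwrite("pics/ta.png",g(a)); cv2.imwrite("pics/sa.png",g(b)); print(a.shape,b.shape)
```

```text
(594, 792, 3) (592, 462, 3)
```

View pics/ta.png

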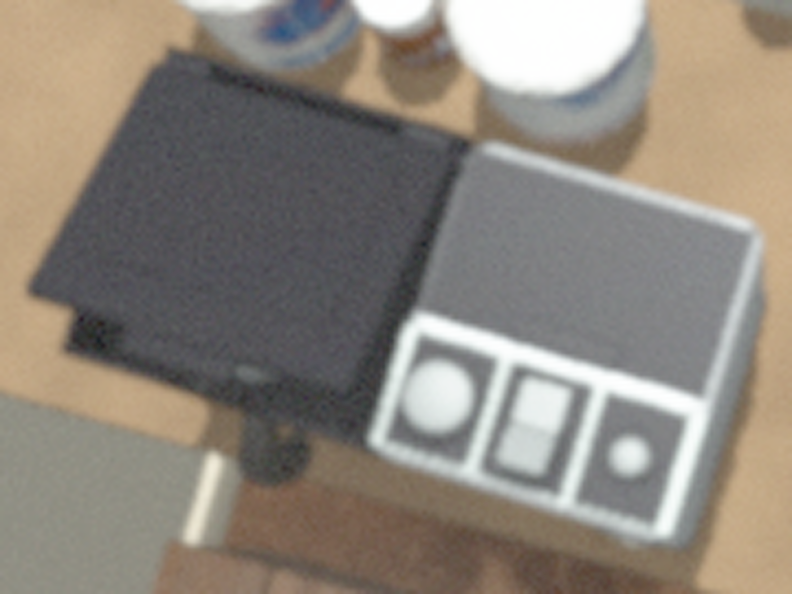

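View pics/sa.png

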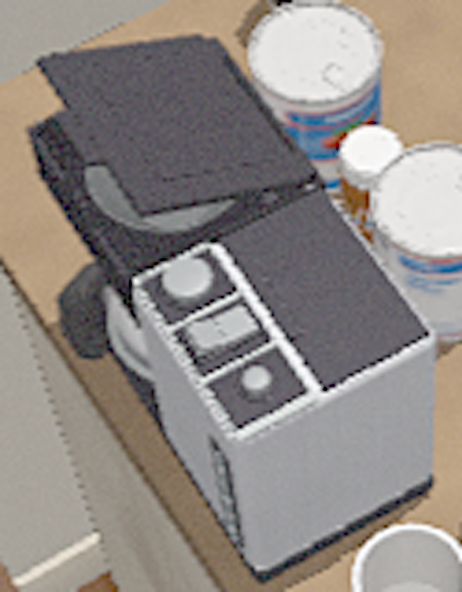

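```bash
cat > h.py <<'E'
import numpy as np, cv2
from bench import viewer
CM={n:viewer.camera_model(n) for n in("scene","top")}
def ray(n,uv,m=None):
    m=m or CM[n]; f=240/np.tan(np.radians(m["fovy"])/2)
    d=(np.array(uv,float)-[m["cx"],m["cy"]])/f; s=d.copy()
    for _ in range(20): s=d/(1+m["k1"]*(s@s))
    R=np.array(m["R"]); o=-R.T@m["t"]; v=R.T@np.array([s[0],s[1],1]); return o,v/np.linalg.norm(v)
def plane(n,uv,z,m=None):
    o,v=ray(n,uv,m); return o+v*(z-o[2])/v[2]
def tri(a,b):
    A=np.zeros((3,3));c=np.zeros(3);L=[ray("top",a),ray("scene",b)]
    for o,v in L: P=np.eye(3)-np.outer(v,v);A+=P;c+=P@o
    X=np.linalg.solve(A,c); return X,max(np.linalg.norm((np.eye(3)-np.outer(v,v))@(X-o)) for o,v in L)
E
python3 - <<'E'
from h import *
T=lambda x,y:((x+.5)/4.4-.5+155,(y+.5)/4.4-.5+165)
S=lambda x,y:((x+.5)/3.7-.5+210,(y+.5)/3.7-.5+145)
np.set_printoptions(precision=4,suppress=True)
P=dict(large=(438,398,187,273),rock=(535,424,224,327),small=(630,456,257,375),tfl=(372,445,137,280),tfr=(680,540,235,432),tbr=(760,232,432,340),lidFL=(35,293,43,62),lidFR=(355,392,150,212),lidBL=(168,50,205,38),lidBR=(470,150,318,185))
for k,(a,b,c,d) in P.items():
    z=.228 if k in("large","rock","small") else .22
    X,e=tri(T(a,b),S(c,d)); print(k,X,round(e,4),plane("top",T(a,b),z)[:2],plane("scene",S(c,d),z)[:2])
E
```

```text
large [0.519  0.1392 0.2386] 0.0011 [0.5192 0.1418] [0.5242 0.1443]
rock [0.5087 0.098  0.2302] 0.001 [0.5081 0.099 ] [0.5104 0.0985]
small [0.4947 0.0561 0.2356] 0.001 [0.4944 0.0574] [0.4985 0.059 ]
tfl [0.5007 0.1702 0.2211] 0.0024 [0.499 0.172] [0.5028 0.1692]
tfr [0.4573 0.0354 0.2402] 0.001 [0.4586 0.0358] [0.4635 0.0451]
tbr [0.5963 0.0016 0.2102] 0.0001 [0.5944 0.0016] [ 0.5917 -0.0024]
lidFL [0.5589 0.304  0.2783] 0.0017 [0.5664 0.3285] [0.5879 0.3473]
lidFR [0.5182 0.1654 0.2804] 0.0022 [0.5224 0.1803] [0.5461 0.2008]
lidBL [0.6753 0.2722 0.2258] 0.0026 [0.679  0.2725] [0.6766 0.2778]
lidBR [0.6312 0.1307 0.2243] 0.0007 [0.6317 0.1318] [0.6341 0.1326]
```

The keys come out 87 mm apart, against 88 expected. The lid is 148 mm wide, open about 0.44 rad, and the machine's yaw is about -0.29. From left to right the controls are large key, rocker, small key. I'll close the fingers, rise and approach.

apply_moves(
  moves=[
    [0, 0, -0.35, 0],
    [0, 0, -0.7, 0],
    [0, 0, -0.7, 0.03],
    [-0.3, -0.1, -0.7, 0.03],
    [-0.6, -0.2, -0.7, 0.03],
    [-0.9, -0.3, -0.7, 0.03],
    [-1, -0.36, -0.7, 0.03],
    [-1, -0.36, -0.7, 0.03],
    [-1, -0.36, -0.7, 0.03],
    [-1, -0.36, -0.7, 0.03],
  ],
  fingers=0,
  squeeze=20,
)

```text
time_s: 1.35
position: [0.3006, 0.3935, 0.3628]
orientation: [0.142, 0.99, 0.0, -0.0]
contact_force: [-0.0, 0.1, 0.3]
finger_gap: -0.0002
grasp_force: 0.0
```

apply_moves(
  moves=[
    [-0.3, -0.1, 0, 0],
    [-0.6, -0.2, 0, 0],
    [-0.9, -0.35, 0, 0],
    [-1, -0.425, 0, 0],
    [-1, -0.425, 0, 0],
  ],
)

```text
time_s: 1.98
position: [0.4701, 0.2542, 0.3623]
orientation: [0.143, 0.99, -0.0, -0.0]
contact_force: [-0.0, -0.4, -0.0]
finger_gap: 0.0001
grasp_force: 0.0
```

apply_moves(
  moves=[
    [-0.2, 0, 0, 0],
    [-0.39, 0, 0, 0],
    [-0.39, 0, 0, 0],
  ],
)

```text
time_s: 2.35
position: [0.5448, 0.2336, 0.3615]
orientation: [0.142, 0.99, -0.0, -0.001]
contact_force: [-0.3, 0.4, -0.0]
finger_gap: -0.0001
grasp_force: 0.0
```

Run:
```python
from bench import status, viewer
import cv2,numpy as np
from h import *
s=status.sense();print(s["time_s"],s["position"],s["contact_force"])
m=viewer.camera_model("wrist");w=viewer.read_camera("wrist")
cv2.imwrite("pics/w1.png",w)
print({k:np.round(v,4).tolist() for k,v in m.items()})
```

```text
2.35 [0.54484559 0.23362408 0.36154391] [-0.34824315  0.36420466 -0.03523678]
{'fovy': 59.5021, 'cx': 322.8118, 'cy': 237.4538, 'k1': -0.0067, 'R': [[0.2826, 0.9592, -0.0006], [0.9222, -0.2715, 0.2755], [0.2641, -0.0784, -0.9613]], 't': [-0.3774, -0.5127, 0.387]}
```

View pics/w1.png

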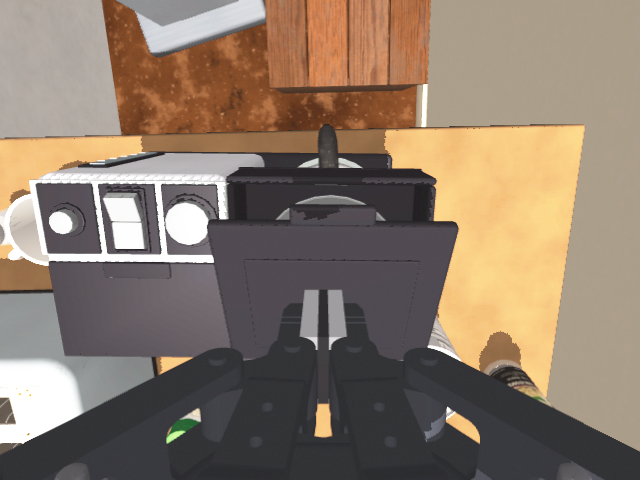

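The wrist view shows the lid's front edge at row 223 with its tab at (330,215). The large key is at (188,223), the rocker at (126,221) and the small key at (63,221). The fingertips are over the lid's centre line.

Run:
```python
from h import *
np.set_printoptions(precision=4,suppress=True)
m=viewer.camera_model("wrist")
print("cam",-np.array(m["R"]).T@m["t"])
for k,uv,z in [("large",(187,222),.230),("rockpivot",(126,221),.222),("rockfront",(122,194),.229),("rockback",(130,249),.223),("small",(62,221),.230),("lidFL",(456,223),.279),("lidFR",(210,223),.279),("frameL",(222,220),.22),("frameR",(35,222),.22)]:
    print(k,plane("wrist",uv,z,m))
```

```text
cam [0.4761 0.2535 0.5136]
large [0.5169 0.143  0.23  ]
rockpivot [0.505  0.0982 0.222 ]
rockfront [0.4859 0.107  0.229 ]
rockback [0.5251 0.093  0.223 ]
small [0.4916 0.0595 0.23  ]
lidFL [0.554  0.3106 0.279 ]
lidFR [0.5141 0.1746 0.279 ]
frameL [0.524  0.1638 0.22  ]
frameR [0.4873 0.0336 0.22  ]
```

apply_moves(
  moves=[
    [0, 0, 0.15, 0],
    [0, 0, 0.25, 0],
    [0, 0, 0.32, 0],
    [0, 0, 0.37, 0],
    [0, 0, 0.42, 0],
    [0, 0, 0.46, 0],
    [0, 0, 0.46, 0],
  ],
)

```text
time_s: 3.28
position: [0.5441, 0.2329, 0.2704]
orientation: [0.142, 0.99, -0.0, -0.0]
contact_force: [0.9, -0.4, -0.5]
finger_gap: 0.0
grasp_force: 0.0
```

apply_moves(
  moves=[
    [0, 0, 0.03, 0],
    [0, 0, 0.06, 0],
    [0, 0, 0.09, 0],
    [0, 0, 0.11, 0],
    [0, 0, 0.13, 0],
    [0, 0, 0.13, 0],
    [0, 0, 0.13, 0],
  ],
)

```text
time_s: 4.15
position: [0.5443, 0.2329, 0.2449]
orientation: [0.142, 0.99, 0.0, 0.0]
contact_force: [-0.4, 1.2, -0.9]
finger_gap: 0.0001
grasp_force: 0.0
```

Run:
```python
from bench import status, viewer
import cv2
print(status.sense()["contact_force"])
w=viewer.read_camera("wrist")
cv2.imwrite("pics/w2.png",w)
```

```text
[-0.42556616  1.23683948 -0.93051855]
```

View pics/w2.png

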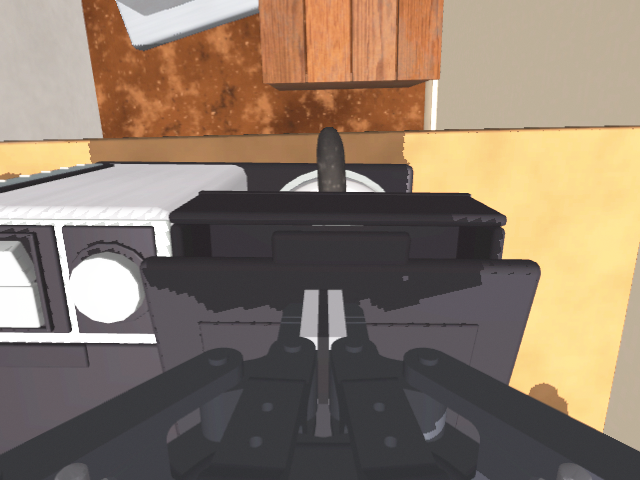

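The lid has gone partly down, with its front edge now at row 262. I'll keep lowering in small steps.

apply_moves(
  moves=[
    [0, 0, 0.03, 0],
    [0, 0, 0.05, 0],
    [0, 0, 0.07, 0],
    [0, 0, 0.07, 0],
  ],
)

```text
time_s: 4.7
position: [0.5441, 0.2329, 0.2304]
orientation: [0.142, 0.99, -0.0, -0.0]
contact_force: [-0.3, -1.0, -0.3]
finger_gap: -0.0001
grasp_force: 0.0
```

Run:
```python
from h import *
from bench import status
np.set_printoptions(precision=4,suppress=True)
s=status.sense();print(s["contact_force"])
m=viewer.camera_model("wrist");w=viewer.read_camera("wrist");cv2.imwrite("pics/w3.png",w)
R=np.array(m["R"]);f=240/np.tan(np.radians(m["fovy"])/2)
for d in(0,.017,.03):
    c=R@(s["position"]-[0,0,d])+m["t"];print(d,c[:2]/c[2]*f+[m["cx"],m["cy"]])
```

```text
[-0.3006 -0.9558 -0.3217]
0 [324.0014 303.5124]
0.017 [323.9055 286.6753]
0.03 [323.843  275.7157]
```

View pics/w3.png

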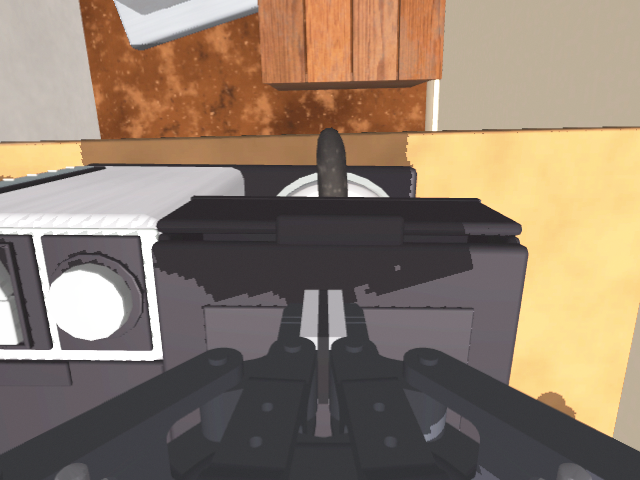

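The lid is nearly shut. I'll go on down until the force rises.

apply_moves(
  moves=[
    [0, 0, 0.02, 0],
    [0, 0, 0.03, 0],
    [0, 0, 0.04, 0],
    [0, 0, 0.04, 0],
  ],
)

```text
time_s: 5.25
position: [0.5442, 0.2329, 0.2226]
orientation: [0.142, 0.99, -0.0, -0.0]
contact_force: [0.1, 0.8, 0.3]
finger_gap: 0.0
grasp_force: 0.0
```

apply_moves(
  moves=[
    [0, 0, 0.02, 0],
    [0, 0, 0.03, 0],
    [0, 0, 0.04, 0],
    [0, 0, 0.04, 0],
  ],
)

```text
time_s: 5.75
position: [0.5446, 0.233, 0.2194]
orientation: [0.142, 0.99, 0.001, 0.003]
contact_force: [-10.3, -3.1, 27.4]
finger_gap: -0.0002
grasp_force: 13.8
```

Firm contact at 27 N, with the lid on its stop. I'll rise and check.

apply_moves(
  moves=[
    [0, 0, -0.05, 0],
    [0, 0, -0.2, 0],
    [0, 0, -0.4, 0],
    [0, 0, -0.5, 0],
    [0, 0, -0.5, 0],
  ],
)

```text
time_s: 6.38
position: [0.5446, 0.233, 0.3157]
orientation: [0.142, 0.99, 0.0, 0.001]
contact_force: [-0.2, -0.1, 0.4]
finger_gap: 0.0
grasp_force: 0.0
```

Run:
```python
from h import *
from bench import status
print(status.sense()["position"])
w=viewer.read_camera("wrist");np.save("m4.npy",viewer.camera_model("wrist"),allow_pickle=True);cv2.imwrite("pics/w4.png",w)
```

```text
[0.54461075 0.23298189 0.31565852]
```

View pics/w4.png

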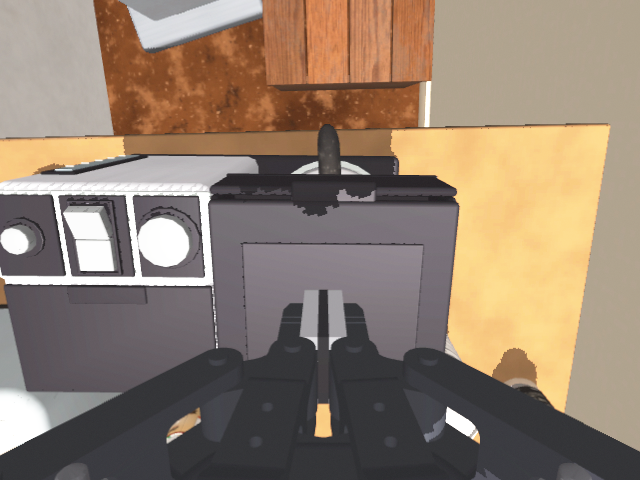

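The lid is shut flush in this view. The rocker is next: its fold is at (93,239) and its raised front at (83,207).

apply_moves(
  moves=[
    [0.02, -0.25, 0, 0],
    [0.05, -0.5, 0, 0],
    [0.065, -0.7, 0, 0],
    [0.065, -0.7, 0, 0],
    [0.065, -0.7, 0.15, 0],
    [0.065, -0.7, 0.28, 0],
    [0.065, -0.7, 0.28, 0],
  ],
)

```text
time_s: 7.3
position: [0.4915, 0.1029, 0.2566]
orientation: [0.142, 0.99, -0.0, -0.003]
contact_force: [0.3, -0.8, 0.5]
finger_gap: 0.0002
grasp_force: 0.0
```

Run:
```python
from h import *
from bench import status
np.set_printoptions(precision=4,suppress=True)
print(status.sense()["position"])
w=viewer.read_camera("wrist");m=viewer.camera_model("wrist");cv2.imwrite("pics/w5.png",w)
m4=np.load("m4.npy",allow_pickle=True).item()
for k,uv,z in [("fold",(93,239),.222),("front",(83,207),.229),("back",(98,271),.223),("large",(164,242),.230),("small",(15,239),.230)]:
    print(k,plane("wrist",uv,z,m4))
```

```text
[0.4915 0.1029 0.2566]
fold [0.5053 0.0988 0.222 ]
front [0.4852 0.1059 0.229 ]
back [0.5249 0.0936 0.223 ]
large [0.5178 0.1432 0.23  ]
small [0.4913 0.0598 0.23  ]
```

View pics/w5.png

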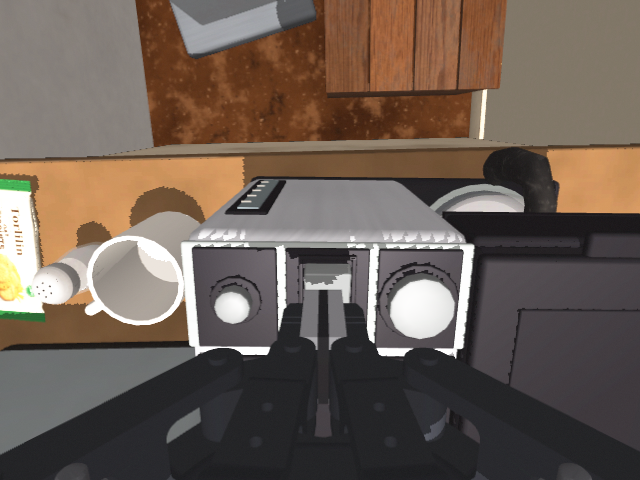

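The fingertips are over the raised half, with the rocker at about column 327 and the tips at 323. I'll press.

apply_moves(
  moves=[
    [0, 0, 0.03, 0],
    [0, 0, 0.06, 0],
    [0, 0, 0.075, 0],
    [0, 0, 0.085, 0],
    [0, 0, 0.085, 0],
  ],
)

```text
time_s: 7.98
position: [0.4923, 0.1022, 0.2418]
orientation: [0.143, 0.99, 0.0, 0.0]
contact_force: [-0.4, 0.6, 0.7]
finger_gap: 0.0
grasp_force: 0.0
```

apply_moves(
  moves=[
    [0, 0, 0.01, 0],
    [0, 0, 0.02, 0],
    [0, 0, 0.02, 0],
  ],
)

```text
time_s: 8.35
position: [0.4922, 0.1022, 0.2376]
orientation: [0.142, 0.99, -0.0, -0.0]
contact_force: [0.3, -0.0, 0.4]
finger_gap: 0.0005
grasp_force: 0.0
```

apply_moves(
  moves=[
    [0, 0, 0.005, 0],
    [0, 0, 0.01, 0],
    [0, 0, 0.01, 0],
  ],
)

```text
time_s: 8.72
position: [0.4922, 0.1022, 0.2357]
orientation: [0.142, 0.99, -0.0, -0.0]
contact_force: [0.1, -0.4, -0.4]
finger_gap: 0.0002
grasp_force: 0.0
```

apply_moves(
  moves=[
    [0, 0, 0.005, 0],
    [0, 0, 0.01, 0],
    [0, 0, 0.01, 0],
  ],
)

```text
time_s: 9.1
position: [0.4922, 0.1022, 0.2337]
orientation: [0.143, 0.99, -0.0, -0.0]
contact_force: [0.8, 0.2, 0.1]
finger_gap: 0.0003
grasp_force: 0.0
```

apply_moves(
  moves=[
    [0, 0, 0.01, 0],
    [0, 0, 0.02, 0],
    [0, 0, 0.02, 0],
  ],
)

```text
time_s: 9.48
position: [0.4922, 0.1022, 0.2296]
orientation: [0.142, 0.99, -0.0, -0.0]
contact_force: [-0.3, 0.3, -1.0]
finger_gap: -0.0004
grasp_force: 0.0
```

apply_moves(
  moves=[
    [0, 0, 0.005, 0],
    [0, 0, 0.01, 0],
    [0, 0, 0.01, 0],
  ],
)

```text
time_s: 9.85
position: [0.4922, 0.1022, 0.2277]
orientation: [0.142, 0.99, -0.0, -0.0]
contact_force: [0.6, 0.9, -0.4]
finger_gap: 0.0002
grasp_force: 0.0
```

apply_moves(
  moves=[
    [0, 0, 0.005, 0],
    [0, 0, 0.01, 0],
    [0, 0, 0.01, 0],
  ],
)

```text
time_s: 10.22
position: [0.4923, 0.1022, 0.226]
orientation: [0.142, 0.99, 0.0, 0.0]
contact_force: [-0.1, -0.3, 1.4]
finger_gap: -0.0001
grasp_force: 0.8
```

apply_moves(
  moves=[
    [0, 0, 0.005, 0],
    [0, 0, 0.01, 0],
    [0, 0, 0.01, 0],
  ],
)

```text
time_s: 10.6
position: [0.4921, 0.1023, 0.2239]
orientation: [0.142, 0.99, 0.0, -0.0]
contact_force: [-2.0, 0.4, 3.2]
finger_gap: 0.0002
grasp_force: 1.8
```

apply_moves(
  moves=[
    [0, 0, 0.005, 0],
    [0, 0, 0.01, 0],
    [0, 0, 0.01, 0],
  ],
)

```text
time_s: 10.98
position: [0.4923, 0.1022, 0.2214]
orientation: [0.143, 0.99, -0.0, -0.0]
contact_force: [-0.4, 0.1, 0.7]
finger_gap: -0.0001
grasp_force: 0.0
```

The force rose to 3.2 N and then dropped, so the rocker has snapped over. I'll press on to the stop.

apply_moves(
  moves=[
    [0, 0, 0.005, 0],
    [0, 0, 0.01, 0],
    [0, 0, 0.01, 0],
  ],
)

```text
time_s: 11.35
position: [0.4922, 0.1022, 0.2197]
orientation: [0.142, 0.99, -0.0, -0.0]
contact_force: [0.6, -0.1, 0.6]
finger_gap: -0.0002
grasp_force: 0.0
```

apply_moves(
  moves=[
    [0, 0, 0.003, 0],
    [0, 0, 0.005, 0],
    [0, 0, 0.005, 0],
  ],
)

```text
time_s: 11.72
position: [0.4923, 0.1022, 0.2188]
orientation: [0.142, 0.99, -0.0, -0.0]
contact_force: [0.2, -0.1, 0.4]
finger_gap: -0.0002
grasp_force: 0.0
```

apply_moves(
  moves=[
    [0, 0, 0.005, 0],
    [0, 0, 0.01, 0],
    [0, 0, 0.01, 0],
  ],
)

```text
time_s: 12.1
position: [0.4924, 0.1022, 0.2182]
orientation: [0.142, 0.99, 0.0, 0.001]
contact_force: [-3.7, -1.2, 11.5]
finger_gap: 0.0001
grasp_force: 5.5
```

The rocker is at its stop. I'll rise, shift over the large key and verify.

apply_moves(
  moves=[
    [0, 0, -0.1, 0],
    [0, 0, -0.25, 0],
    [0, 0, -0.35, 0],
    [-0.068, 0.1, -0.35, 0],
    [-0.068, 0.227, -0.35, 0],
    [-0.068, 0.227, -0.35, 0],
    [-0.068, 0.227, -0.35, 0],
  ],
)

```text
time_s: 12.98
position: [0.5179, 0.1416, 0.2867]
orientation: [0.142, 0.99, -0.0, -0.0]
contact_force: [-0.3, 0.3, -0.2]
finger_gap: -0.0002
grasp_force: 0.0
```

Run:
```python
from h import *
w=viewer.read_camera("wrist");cv2.imwrite("pics/w6.png",w)
```

```text
(no output)
```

View pics/w6.png

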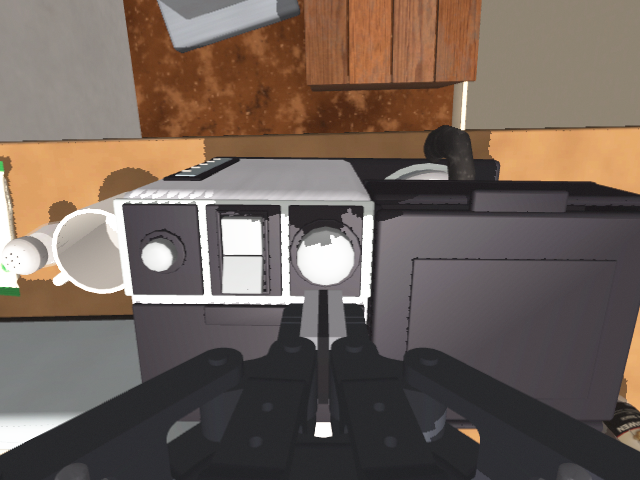

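The rocker has flipped, with its shading reversed around (242,255). The lid is shut, and the large key at (325,256) is in line with the fingertips. I'll press the large key.

apply_moves(
  moves=[
    [0, 0, 0.1, 0],
    [0, 0, 0.2, 0],
    [0, 0, 0.24, 0],
    [0, 0, 0.265, 0],
    [0, 0, 0.275, 0],
    [0, 0, 0.285, 0],
    [0, 0, 0.285, 0],
  ],
)

```text
time_s: 13.9
position: [0.5182, 0.142, 0.2299]
orientation: [0.142, 0.99, 0.0, 0.0]
contact_force: [0.8, 0.5, 0.0]
finger_gap: 0.0003
grasp_force: 0.0
```

apply_moves(
  moves=[
    [0, 0, 0.005, 0],
    [0, 0, 0.01, 0],
    [0, 0, 0.01, 0],
  ],
)

```text
time_s: 14.28
position: [0.5181, 0.142, 0.2277]
orientation: [0.142, 0.99, -0.0, -0.0]
contact_force: [-0.1, 0.0, 0.1]
finger_gap: 0.0003
grasp_force: 0.0
```

apply_moves(
  moves=[
    [0, 0, 0.005, 0],
    [0, 0, 0.01, 0],
    [0, 0, 0.01, 0],
  ],
)

```text
time_s: 14.65
position: [0.5181, 0.142, 0.2257]
orientation: [0.142, 0.99, -0.0, -0.0]
contact_force: [-0.3, 0.1, -0.1]
finger_gap: 0.0002
grasp_force: 0.0
```

apply_moves(
  moves=[
    [0, 0, 0.01, 0],
    [0, 0, 0.02, 0],
    [0, 0, 0.02, 0],
  ],
)

```text
time_s: 15.02
position: [0.5182, 0.142, 0.2219]
orientation: [0.142, 0.99, 0.0, 0.0]
contact_force: [0.2, 0.3, 3.0]
finger_gap: 0.0
grasp_force: 1.1
```

apply_moves(
  moves=[
    [0, 0, 0.005, 0],
    [0, 0, 0.01, 0],
    [0, 0, 0.01, 0],
  ],
)

```text
time_s: 15.4
position: [0.5182, 0.142, 0.2199]
orientation: [0.142, 0.99, 0.0, 0.0]
contact_force: [-0.1, 0.2, 2.7]
finger_gap: -0.0001
grasp_force: 1.7
```

apply_moves(
  moves=[
    [0, 0, 0.005, 0],
    [0, 0, 0.01, 0],
    [0, 0, 0.01, 0],
  ],
)

```text
time_s: 15.78
position: [0.5182, 0.1419, 0.218]
orientation: [0.142, 0.99, 0.0, 0.0]
contact_force: [-2.6, -0.7, 5.9]
finger_gap: 0.0004
grasp_force: 2.8
```

apply_moves(
  moves=[
    [0, 0, 0.005, 0],
    [0, 0, 0.01, 0],
    [0, 0, 0.01, 0],
  ],
)

```text
time_s: 16.15
position: [0.5183, 0.142, 0.2178]
orientation: [0.142, 0.99, 0.0, 0.001]
contact_force: [-6.6, -0.5, 17.0]
finger_gap: -0.0001
grasp_force: 8.9
```

The key is on its stop: position unchanged, force up to 17 N. I'll withdraw.

apply_moves(
  moves=[
    [0, 0, 0, 0],
    [0, 0, -0.05, 0],
    [0, 0, -0.2, 0],
    [0, 0, -0.4, 0],
    [0, 0, -0.6, 0],
    [0, 0, -0.6, 0],
    [0, 0, -0.6, 0],
  ],
)

```text
time_s: 17.02
position: [0.5179, 0.1419, 0.3346]
orientation: [0.142, 0.99, -0.0, -0.001]
contact_force: [-0.6, 0.8, -0.7]
finger_gap: 0.0001
grasp_force: 0.0
```

```bash
python3 -c "
from bench import status,job
print(status.sense()['contact_force']); print(job.job_done())"
```

```text
[-0.58791448  0.83378926 -0.74261271]
the job is handed in; nothing more can be done
None
```

The lid is shut, the rocker is on, and the large key was pressed to its stop and released, in that order; the job was handed in at about 17 s, and the hand-in returned no verdict.

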